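# Move a soil colour chart from its display peg to the reading easel

### The job

Take the soil colour chart with the yellow header off its display peg, raising it just enough for its slot to pass the peg's upturned tip as you slide it off, never forcing it against the stand or dropping it. Set it on the reading easel, patches outward and yellow header up: hook its lower edge behind the orange lip while its upper part is still tipped clearly away from the sloping rest, then lay it back flat on the rest, near the middle, and let go. Leave the blue-headed chart hanging and the small vials, bottles, jar and cap where they stand.

Things in the scene. Friction and masses are not known exactly. Their poses are not given: they have to be found in the camera images.
- chart_yellow_center (a point): Centre of the yellow-headed chart: a stiff white plastic plate 8 thick (x), 76 wide (y), 140 tall (z), 70 to 140 g, hanging on one of the two pegs. Axes are its own: z towards the header, x out of the face with the colour patches. The yellow header, the part to grip (from above, across the 8), is the solid top 30 (z +40 to +70)
- chart_yellow_foot (a point): middle of the yellow chart's lower edge (z -70 from its centre)
- chart_yellow_top (a point): middle of the yellow chart's upper edge (z +70 from its centre). Right below the header a hanging slot goes through the plate, 14 wide, 26 tall, centred in the width, from 30 to 56 below this edge; the slot's upper end rests on the peg
- chart_yellow_face (a point): point on the patch side of the yellow chart (x +4, z -28 from its centre)
- chart_blue_center (a point): Centre of the other chart, same size and shape but with a blue header and blue patches; hangs on the other peg and stays there
- stand: Fixed steel display stand with two pegs at y -60 and +60. Origin on the table, below the line where the charts hang (x -8 to +8), half-way between the pegs; x is the way the pegs point, roughly away from the robot. Crossbar that carries the pegs: 10 thick, at x -75, top 180 above the table. Black base x -130 to +30, y -85 to +85, 12 high
- pegs (a point): Point half-way between the two pegs at x 0 of the stand, at the height of their axes, 175 above the table; axes as the stand. Pegs are 6 diameter, run along x to x +35, then bend up steeply: the upturned tip ends at x +44 at most, 12 above the peg's upper side. So a hanging chart must be raised more than 12 and less than 20 while it slides off towards +x
- easel_corner (a point): Fixed reading easel: middle of the inner corner where the sloping aluminium rest meets its bottom ledge, 40 above the table. x points out of the rest's face (away from the robot and up), z up along the rest (leaning 0.32 rad from vertical, top towards the robot), y along the ledge. Rest 110 wide, up to z 90; ledge top at z 0. Seated, the chart's foot is at x 4, z 0, its header free above the rest
- easel_lip (a point): Middle of the upper inner edge of the orange lip along the ledge, at x 15, z 14 from the corner, same axes: the pocket for the chart's lower edge is 15 wide and 14 deep. In it the chart can be tipped up to about 0.3 rad away from the rest (upper part towards +x). The easel's base reaches 95 from the corner towards the robot, 15 the other way, 55 to each side
- vial_a: small clear glass vial with a black cap, 24 diameter, 60 tall; loose bystander standing on the table, origin at the centre of its underside; leave it
- vial_b: another such vial; loose bystander standing on the table, origin at the centre of its underside; leave it
- vial_c: another such vial; loose bystander standing on the table, origin at the centre of its underside; leave it
- dropper: white dropper bottle, 32 diameter, 85 tall; loose bystander standing on the table, origin at the centre of its underside; leave it
- amber: brown glass bottle with black cap, 34 diameter, 85 tall; loose bystander standing on the table, origin at the centre of its underside; leave it
- white_jar: white plastic jar, 48 diameter, 65 tall; loose bystander standing on the table, origin at the centre of its underside; leave it
- red_cap: red plastic cap lying flat, 32 diameter, 14 tall; loose bystander standing on the table, origin at the centre of its underside; leave it
Mind the look-alikes: they are no part of the job. What is shaped like the part that bears easel_corner but green is not meant.

How it is judged (in metres and radians):
On the way, in this order (a step that is already met when the one before it is completed fails the run):
1. the yellow chart is off the peg, past its tip and still up in the air ((x of chart_yellow_center in the frame of stand above 0.055 m or height (world z) of chart_yellow_center above 0.215 m) and height (world z) of chart_yellow_center above 0.125 m), for 0.1 s.
2. its lower edge is in the pocket behind the lip while the chart is still tipped away from the rest (by over 0.08 rad) (z of chart_yellow_foot in the frame of easel_corner between -0.006 and 0.01 m and x of chart_yellow_foot in the frame of easel_corner between -0.003 and 0.016 m and y of chart_yellow_foot in the frame of easel_corner between -0.03 and 0.03 m and angle between the z axis of chart_yellow_center and the z axis of easel_corner, either way round above 0.08 rad and x of chart_yellow_top in the frame of easel_corner above 0.012 m), for 0.1 s.
At the end, for the whole second after the job is handed in: The yellow chart rests on the easel: lower edge down on the ledge behind the lip (within 6 mm), flat against the rest (within 0.09 rad, foot within 6 mm of the rest), patches outward, header up, within 18 mm of the middle; at rest and let go. The blue chart hangs where it was (within 30 mm) (z of chart_yellow_foot in the frame of easel_corner between -0.006 and 0.006 m and x of chart_yellow_foot in the frame of easel_corner between 0.001 and 0.01 m and y of chart_yellow_foot in the frame of easel_corner between -0.018 and 0.018 m and z of chart_yellow_top in the frame of easel_corner above 0.13 m and x of chart_yellow_top in the frame of easel_corner between -0.003 and 0.012 m and x of chart_yellow_face in the frame of easel_corner above 0.0055 m and angle between the z axis of chart_yellow_center and the z axis of easel_corner, either way round below 0.09 rad and angle between the x axis of chart_yellow_center and the x axis of easel_corner, either way round below 0.09 rad and distance of chart_blue_center from where it was at the start of the episode below 0.03 m); the robot touches nothing.
It fails at once if the yellow chart is forced against the stand (over 20 N) (contact force between chart_yellow and stand above 20 N).
It fails at once if the yellow chart is dropped (its centre sinks below 80 mm) (height (world z) of chart_yellow_center below 0.08 m).
It fails at once if the blue chart is moved by over 30 mm (distance of chart_blue_center from where it was at the start of the episode above 0.03 m).
It fails at once if a bystander is moved by over 30 mm or knocked over (distance of any of vial_a, vial_b, vial_c, dropper, amber, white_jar, red_cap from where it was at the start of the episode above 0.03 m or angle between any of vial_a, vial_b, vial_c, dropper, amber, white_jar, red_cap's own z axis and vertical above 0.6 rad).
It also fails if it takes over 54 s, if anything falls off the work surface, if the arm or the gripper's body presses on something with over 40 N, if the wrist force passes 120 N, or if a joint passes its speed limit or range.

### The arm

A 7-joint arm with a two-finger parallel gripper is mounted at the origin on the work surface. World frame = base frame: x ahead of the robot, y to its left, z up, the work surface at z = 0. Lengths are in mm, angles in rad, forces in N, time in s.
With the tool pointing down it reaches from about 425 to 1025 mm from the base axis. Payload 9.4 kg.
Tool frame: the origin (TCP) lies midway between the tips of the shut fingers; the grasp point (between the pads) lies 19 mm behind it; z points along the fingers, y is the line along which they close (so a half turn about z gives the same grasp; the last joint's range is limited). The gripper opens to 93 mm and grips with 3 to 60 N. Pads are 15 mm wide; open, the fingers measure 128 mm over their backs; the gripper's body (75 mm by 188 mm) begins 65 mm behind the grasp point.
Start: joints at [1.126, 0.599, -0.003, 1.599, 0.002, 0.943, -0.08], TCP at [260.674, -676.516, 218.618] pointing down, gripper open.
Joint ranges: [-2.57, 2.57], [-0.35, 1.97], [-1.29, 1.29], [0.11, 2.56], [-1.05, 4.19], [0.11, 1.86], [-2.63, 2.63]. Speed limits (rad/s): [2.22, 2.22, 3.01, 3.01, 3.14, 3.14, 3.14].

### API

Orientations are given as a unit quaternion [x, y, z, w].
In Python, from station import robot gives the robot as it stands.
- The arm moves only by the tool servo_tool, never from a script. Its argument "series" is text: rows parted by semicolons, each of 7 numbers parted by spaces: the finger opening in m, from 0 to 0.093, then the shift along the tool's x, y, z in m, then the turn, a rotation vector about the tool's x, y, z in rad. A call has exactly 8 rows; each row shifts and turns the commanded pose from where the row before left it, along the tool's axes as they then stand; what a row does not reach is not made up. A row lasts 1/10 s, in which the tool goes at most 50 mm and 8.59 degrees, less where a joint would pass 70% of its speed; a pose out of reach is approached as far as the arm can. A call with a gripper value outside its range is refused whole. The fingers move at their own pace and stop on an object; the grip force is fixed at half the most. Time passes only in rows, so rows that do not move let the fingers close, or fill a call up. It gives the time, the measured TCP pose, the force, the opening and the grip force at its end, in the units of the state.
- robot.observe(): the state, without advancing time (a new reading comes with each control period).
- robot.get_image(name): name is "scene" or "top" or "wrist"; returns the picture (420x560x3 uint8, red, green, blue); there is no depth.
- robot.camera_model(name): a dict with "fx", "fy", "cx", "cy" (pixels), "origin" and "attitude" of the camera in the world; the wrist camera has in their place "hand_eye" (4x4, takes a point from camera to tool coordinates, whose origin is the TCP and whose axes are the flange's). Camera axes: x right, y down, z forward; pixel columns grow to the right and rows downward; lengths in mm; the calibration is good to about 2 mm. A picture is of the moment at which its call begins: read the wrist's pose just before it. camera_model takes no time and is no camera call.
- robot.sign_off(): hands the job in; it is judged then, once.
The state is a dict: "t": time; "joint_positions": joint angles; "qd": joint speeds; "joint_torque": joint torques, N m; "tcp_pos": TCP position; "orientation": TCP orientation; "contact_force": force on the tool from outside, world axes, zero at the start; "moment": the same for the moment, N m; "opening": finger opening in mm; "grasp_force": force on a finger pad.
Only numpy, scipy, OpenCV 4.12 (cv2) and the standard library are available. Lean on these libraries where they do the work, as an engineer would, in place of code of your own. Each camera call takes 0.05 s, during which the arm holds its last target. There are 200 camera calls.

## Working session

There is one attempt and no reset: what is moved stays moved. The work goes in short steps, Python scripts to look and compute and a tool call to move; the robot and the scene stay as the last step left them, time stands still between calls to the robot, and variables do not carry over. Pictures are saved under pics/ and viewed, at most 10 in all, crops included, and the job is handed in when it is done.

Besides the shell and the picture viewer there is one more tool, called after "Call:" as name(argument=value, ...) on one line, values as JSON. servo_tool: Moves the arm, as the interface text tells. Its arguments: {"type":"object","properties":{"series":{"type":"string"}},"required":["series"]}

```bash
mkdir -p pics
cat > h.py <<'E'
import numpy as np, cv2
from station import robot
def save(n,f,scale=1):
    im=robot.get_image(n); cv2.imwrite(f,im[:,:,::-1]); return im
E
python3 - <<'E'
from h import *
for n in("scene","top"):
    save(n,f"pics/{n}0.png"); print(n,robot.camera_model(n))
print(robot.camera_model("wrist")); print(robot.observe())
E
```

```text
scene {'fx': 527.094472513635, 'fy': 527.094472513635, 'cx': 289.52475738013266, 'cy': 211.5982199965268, 'origin': array([1579.33852756,  310.48866536,  829.56540496]), 'attitude': array([ 0.5323494 ,  0.705767  , -0.37526982, -0.27869269])}
top {'fx': 419.4492736286065, 'fy': 419.4492736286065, 'cx': 283.1448948062988, 'cy': 202.61926559944888, 'origin': array([ 364.02618212,   12.65857823, 1249.69304989]), 'attitude': array([-0.69580686,  0.71194325, -0.0712478 ,  0.06255694])}
{'fx': 292.35945797288775, 'fy': 292.35945797288775, 'cx': 285.62529858140016, 'cy': 207.83411505850876, 'hand_eye': array([[ 2.38804863e-06, -9.56527358e-01, -2.91642612e-01,
         8.03614299e+01],
       [ 9.99998783e-01, -4.52673941e-04,  1.49286502e-03,
         5.71889212e-01],
       [-1.55998525e-03, -2.91642261e-01,  9.56526193e-01,
        -1.65099020e+02],
       [ 0.00000000e+00,  0.00000000e+00,  0.00000000e+00,
         1.00000000e+00]])}
{'t': 0.1, 'joint_positions': array([ 1.12628709,  0.60005627, -0.00256331,  1.60003451,  0.00181876,
        0.94289975, -0.07979519]), 'qd': array([ 0.0008752 , -0.00085656, -0.00010345, -0.0010462 ,  0.00028438,
        0.00025603, -0.00124698]), 'joint_torque': array([ 4.95622502e-03, -7.66551375e+01,  1.50177777e+00, -2.52936941e+01,
       -5.23170840e-02,  1.35921972e-02,  3.21244283e-05]), 'tcp_pos': array([ 260.52928481, -676.11074301,  217.84347163]), 'orientation': array([ 9.83128611e-01,  1.82914315e-01, -1.92964397e-04, -6.70683701e-04]), 'contact_force': array([0.27300667, 0.22741505, 0.02989615]), 'moment': array([-0.02839342,  0.01848718, -0.01759344]), 'grasp_force': 0.0, 'opening': 92.8268384870566}
```

View pics/scene0.png

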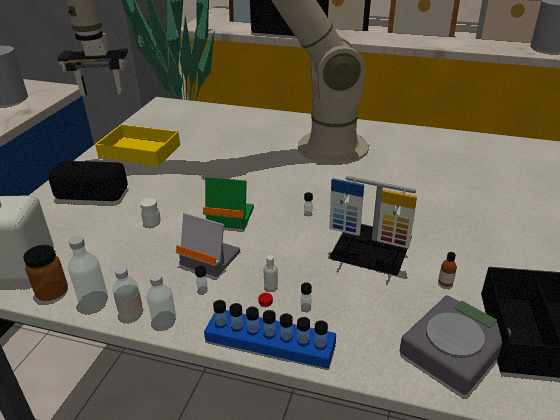

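View pics/top0.png

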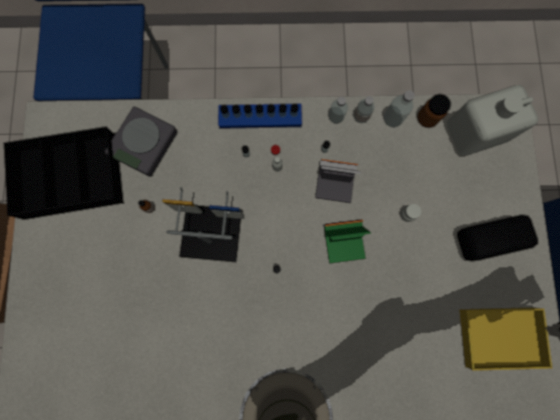

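Yellow-header candidates in the scene picture are the yellow-headed chart (398,200), the blue chart (347,188) and the yellow tray (137,145). For the easel they are the grey one (203,242) and the green one (226,203). I choose the chart at (398,200) and the grey easel with the orange lip, and check both in one close crop.

Run:
```python
import cv2,numpy as np
s=cv2.imread("pics/scene0.png");t=cv2.imread("pics/top0.png")
a=cv2.resize(s[170:290,320:420],None,fx=4,fy=4,interpolation=3)
b=cv2.resize(s[205:280,170:245],None,fx=5,fy=5,interpolation=3)
c=np.zeros((600,800,3),np.uint8);c[:480,:400]=a;c[:375,410:785]=b
d=cv2.resize(t[150:205,310:365],None,fx=4,fy=4,interpolation=3);c[378:598,410:630]=d
c[485:600,:]=c[485:600,:]
c=np.clip(c.astype(float)*1.6,0,255).astype(np.uint8)
cv2.imwrite("pics/crop0.png",c)
e=cv2.resize(t[180:270,155:255],None,fx=6,fy=6,interpolation=3)
cv2.imwrite("pics/crop1.png",np.clip(e*1.8,0,255).astype(np.uint8))
```

```text
(no output)
```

View pics/crop0.png

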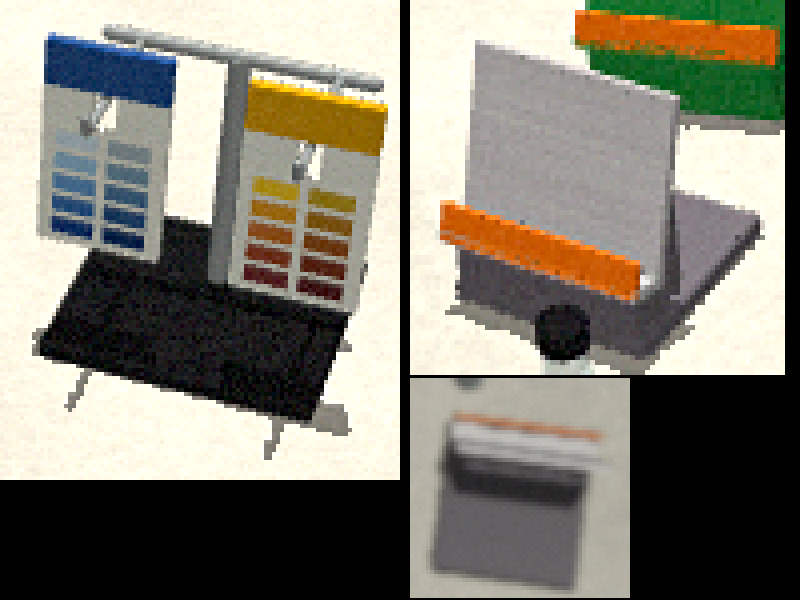

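View pics/crop1.png

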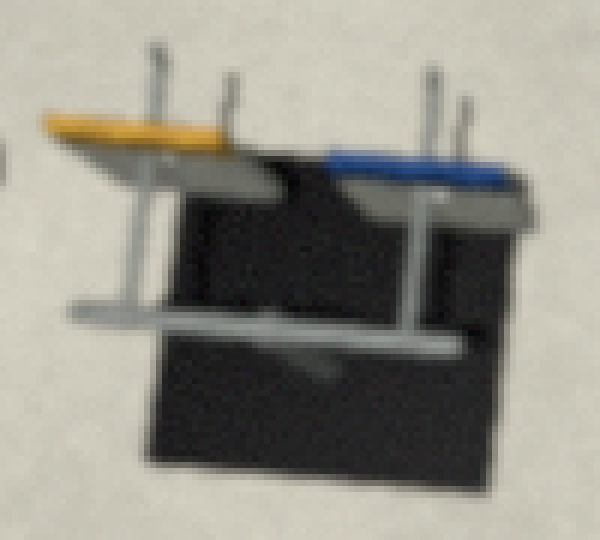

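The crops confirm the choice: the yellow chart hangs on the peg at the stand's +y side with its patches towards the scene camera (header corners about (382,190) and (417,195)). The easel is the grey one, with its lip from (176,245) to (216,258). Next I fit the poses.

```bash
cat >> h.py <<'E'
from scipy.spatial.transform import Rotation as R
from scipy.optimize import least_squares
CM={n:robot.camera_model(n) for n in("scene","top","wrist")}
def proj(n,P,T=None):
    m=CM[n];P=np.atleast_2d(P)
    if n=="wrist": c=(P-T[:3,3])@T[:3,:3]
    else: c=(P-m["origin"])@R.from_quat(m["attitude"]).as_matrix()
    return np.c_[m["fx"]*c[:,0]/c[:,2]+m["cx"],m["fy"]*c[:,1]/c[:,2]+m["cy"]]
def wristT(o):
    T=np.eye(4);T[:3,:3]=R.from_quat(o["orientation"]).as_matrix();T[:3,3]=o["tcp_pos"]
    return T@CM["wrist"]["hand_eye"]
def Rz(a): return R.from_euler("z",a).as_matrix()
E
python3 - <<'E'
from h import *
S=lambda X,Y:(320+X/4,170+Y/4)
Bq=lambda X,Y:(170+(X-410)/5,205+Y/5)
D=lambda X,Y:(310+(X-410)/4,150+(Y-378)/4)
E_=lambda X,Y:(155+X/6,180+Y/6)
# chart fit x,y,yaw ; z centre 138 fixed
def chart(obs,z=138):
    def f(p):
        r=[]
        for n,l,px in obs:
            P=np.array([p[0],p[1],p[3]])+Rz(p[2])@np.array(l); r+=list((proj(n,P)[0]-px))
        return np.array(r+[(p[3]-z)/2])
    s=least_squares(f,[600,200,0,138],loss="soft_l1");return s.x,np.round(f(s.x).reshape(-1)[:-1].reshape(-1,2),1)
# seen from scene (camera looks to -x): image left = -y
ye=[("scene",(4,-38,70),S(247,79)),("scene",(4,38,70),S(388,102)),("scene",(4,-38,-70),S(230,287)),("scene",(4,38,-70),S(356,312)),
("top",(4,38,70),E_(43,115)),("top",(4,-38,70),E_(232,130))]
bl=[("scene",(4,-38,70),S(46,36)),("scene",(4,38,70),S(176,58)),("scene",(4,-38,-70),S(37,236)),("scene",(4,38,-70),S(158,262)),
("top",(4,38,70),E_(327,150)),("top",(4,-38,70),E_(515,167))]
for o in(ye,bl): print(*chart(o))
def st(p):
    r=[]
    for n,l,px in[("top",(-130,85,12),E_(148,465)),("top",(-130,-85,12),E_(488,492)),("scene",(30,-85,12),S(38,350)),("scene",(30,85,12),S(312,415)),("top",(-75,-60,175),E_(410,335)),("top",(-75,60,175),E_(130,318)),("top",(44,60,190),E_(158,45)),("top",(44,-60,190),E_(432,68))]:
        r+=list(proj(n,np.array([p[0],p[1],0])+Rz(p[2])@np.array(l))[0]-px)
    return np.array(r)
s=least_squares(st,[600,200,0],loss="soft_l1");print("stand",s.x,st(s.x).round(1))
def ea(p):
    A=R.from_euler("zy",[p[2],-.32]).as_matrix();r=[]
    for n,l,px in[("scene",(0,-55,90),Bq(476,42)),("scene",(0,55,90),Bq(679,97)),("scene",(15+p[3],-55,14),Bq(441,201)),("scene",(15+p[3],55,14),Bq(640,263)),("top",(15+p[3],55,14),D(455,413)),("top",(15+p[3],-55,14),D(602,433))]:
        r+=list(proj(n,np.array([p[0],p[1],40])+A@np.array(l))[0]-px)
    for y,px in((55,D(430,570)),(-55,D(575,588))):
        r+=list(proj("top",np.array([p[0],p[1],p[4]])+Rz(p[2])@np.array([-95,y,0]))[0]-px)
    return np.array(r)
s=least_squares(ea,[600,-100,0,4,30],loss="soft_l1");print("easel",s.x,ea(s.x).round(1))
E
```

```text
[570.28930673 266.23378515 -12.65228641 139.20577784] [[ 0.2  0.8]
 [-0.6  1.6]
 [-1.  -0.9]
 [-0.4 -0.2]
 [-0.6  0.6]
 [-2.  -0. ]]
[552.36474355 147.34510716 -31.5143111  138.77718997] [[-0.3  0.3]
 [-0.6  1. ]
 [-0.2 -0.4]
 [-0.4 -0.2]
 [-0.7  0.6]
 [-1.9  0. ]]
stand [ 5.65556467e+02  2.05824807e+02 -9.45803629e-02] [-0.6  0.1  0.7 -0.2 -0.7 -1.6 -0.4 -1.3 -0.3  0.5 -0.2  0.  -0.8 -0.9
 -0.2 -1.4]
easel [ 696.05275662 -169.20253366   37.53874575    7.89770822   26.54705095] [-0.2  0.1 -1.1 -1.8  0.3  1.  -0.  -1.1 -0.5 -0.3 -0.5 -0.1 -0.2 -0.2
  0.2  0.3]
```

```bash
cat >> h.py <<'E'
def ori(yaw,tip=0):
    # tool y = chart x, tool z = -chart z ; tip: rotation about y (+ = top towards +x)
    C=R.from_euler("zy",[yaw,tip]).as_matrix()
    return np.c_[C[:,1],C[:,0],-C[:,2]]
def row(p,Rt,N,o=None,p0=None,R0=None):
    if p0 is None:
        o=o or robot.observe();R0=R.from_quat(o["orientation"]).as_matrix();p0=o["tcp_pos"]
    r=R.from_matrix(R0.T@Rt).as_rotvec()/N;Rr=R.from_rotvec(r).as_matrix()
    M=sum(np.linalg.matrix_power(Rr,k) for k in range(N))
    d=np.linalg.solve(M,R0.T@(np.array(p)-p0))/1000
    print(N,"x:",np.round(d,5),np.round(r,4))
E
python3 -c "
from h import *
row([700,-140,390],ori(-.16),16)"
```

```text
16 x: [ 0.04533 -0.00125 -0.01076] [-0.0001 -0.     -0.0652]
```

Call:
servo_tool(series="0.093 0.0453 -0.0013 -0.0108 0 0 -0.0652;0.093 0.0453 -0.0013 -0.0108 0 0 -0.0652;0.093 0.0453 -0.0013 -0.0108 0 0 -0.0652;0.093 0.0453 -0.0013 -0.0108 0 0 -0.0652;0.093 0.0453 -0.0013 -0.0108 0 0 -0.0652;0.093 0.0453 -0.0013 -0.0108 0 0 -0.0652;0.093 0.0453 -0.0013 -0.0108 0 0 -0.0652;0.093 0.0453 -0.0013 -0.0108 0 0 -0.0652")

```text
t: 0.9
tcp_pos: [552.6, -465.4, 304.9]
orientation: [0.902, 0.431, -0.0, -0.0]
contact_force: [1.1, -0.2, -0.4]
opening: 93.2
grasp_force: 0.0
```

Call:
servo_tool(series="0.093 0.0453 -0.0013 -0.0108 0 0 -0.0652;0.093 0.0453 -0.0013 -0.0108 0 0 -0.0652;0.093 0.0453 -0.0013 -0.0108 0 0 -0.0652;0.093 0.0453 -0.0013 -0.0108 0 0 -0.0652;0.093 0.0453 -0.0013 -0.0108 0 0 -0.0652;0.093 0.0453 -0.0013 -0.0108 0 0 -0.0652;0.093 0.0453 -0.0013 -0.0108 0 0 -0.0652;0.093 0.0453 -0.0013 -0.0108 0 0 -0.0652")

```text
t: 1.7
tcp_pos: [699.4, -138.4, 391.2]
orientation: [0.76, 0.649, -0.0, -0.0]
contact_force: [2.2, -0.9, -0.5]
opening: 93.0
grasp_force: 0.0
```

Call:
servo_tool(series="0.093 0 0 0.03 0 0 0;0.093 0 0 0.03 0 0 0;0.093 0 0 0.03 0 0 0;0.093 0 0 0.03 0 0 0;0.093 0 0 0.03 0 0 0;0.093 0 0 0 0 0 0;0.093 0 0 0 0 0 0;0.093 0 0 0 0 0 0")

```text
t: 2.5
tcp_pos: [700.0, -140.1, 243.2]
orientation: [0.761, 0.648, 0.001, 0.001]
contact_force: [-0.3, -0.2, 0.6]
opening: 93.0
grasp_force: 0.0
```

Run:
```python
from h import *
o=robot.observe(); im=save("wrist","pics/w1.png"); np.savez("w1.npz",T=wristT(o))
print(o["t"],o["tcp_pos"],o["orientation"])
A=R.from_euler("zy",[-.16,-.32]).as_matrix()
q=proj("wrist",[696,-169,40]+np.array([[0,-55,90],[0,55,90],[15,-55,14],[15,55,14]])@A.T,wristT(o));print(q)
c=np.clip(im[:,:,::-1][100:320,180:400]*1.6,0,255).astype(np.uint8)
c=cv2.resize(c,(600,600),interpolation=2);cv2.imwrite("pics/w1c.png",c)
```

```text
2.5 [ 700.0473427  -140.14215946  243.19752436] [0.76131253 0.64838411 0.00077598 0.00081737]
[[261.39906236 278.49111654]
 [257.34847401 181.71234268]
 [293.88329574 249.19141846]
 [294.06169095 166.9091339 ]]
```

View pics/w1c.png

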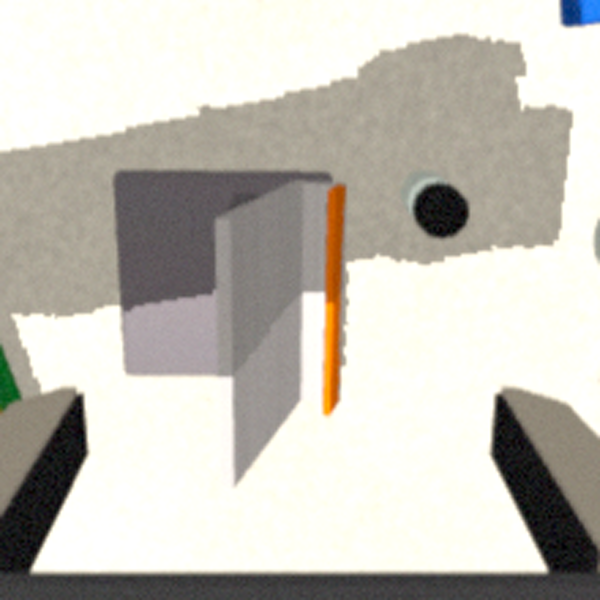

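The wrist crop shows the grey rest with its front top edge from (232,213) to (235,485), the ledge corner line at X≈300, and the orange lip's inner edge from (329,186) to (323,412). I refit the easel with these points.

```bash
cat > ez.py <<'E'
from h import *
T=np.load("w1.npz")["T"]
Bq=lambda X,Y:(170+(X-410)/5,205+Y/5)
D=lambda X,Y:(310+(X-410)/4,150+(Y-378)/4)
W=lambda X,Y:(180+X/2.727,100+Y/2.727)
wr=[((0,55,90),W(232,213)),((0,-55,90),W(235,485)),((15,55,14),W(329,186)),((15,-55,14),W(323,412)),((0,55,0),W(300,182)),((0,-55,0),W(300,402))]
ss=[("scene",(0,-55,90),Bq(476,42)),("scene",(0,55,90),Bq(679,97)),("scene",(15,-55,14),Bq(441,201)),("scene",(15,55,14),Bq(640,263)),("top",(15,55,14),D(455,413)),("top",(15,-55,14),D(602,433))]
def ea(p,w=True,s=True):
    A=R.from_euler("zy",[p[2],-.32]).as_matrix();r=[]
    f=lambda l:np.array([p[0],p[1],40])+A@np.array(l)
    if w:
        for l,px in wr: r+=list(proj("wrist",f(l),T)[0]-px)
    if s:
        for n,l,px in ss:
            l=np.array(l,float)
            if l[0]==15:l[0]+=p[3]
            r+=list(1.5*(proj(n,f(l))[0]-px))
    return np.array(r+[(p[3]-4)/2])
for a in((1,0),(0,1),(1,1)):
    s=least_squares(ea,[700,-169,-.13,4],args=a,loss="soft_l1");print(s.x,ea(s.x,*a)[:-1].round(1))
E
python3 ez.py
```

```text
[ 7.02036591e+02 -1.71381247e+02 -1.77290546e-01  4.00000000e+00] [-0.3  5.1  0.2  1.6 -0.5  0.1 -0.5 -0.9  1.5 -1.6  0.2 -3.5]
[ 6.97362630e+02 -1.69410194e+02 -1.70086951e-01  5.96233260e+00] [-0.6  0.4 -2.2 -2.1  0.8  1.5 -0.1 -1.5 -0.7 -0.4 -0.7  0.5]
[ 7.01722744e+02 -1.70676567e+02 -1.75112947e-01  2.39301114e+00] [-0.8  4.4 -0.1  1.1 -1.  -0.4 -0.7 -1.3  1.1 -2.1  0.  -3.9 -2.4  1.8
 -4.2 -0.6  0.3  2.3 -0.8 -0.6 -0.3 -0.9 -0.5  0.3]
```

```bash
python3 -c "
from h import *
row([572,286,290],ori(-.09),16)"
```

```text
16 x: [ 0.02541 -0.01132 -0.00293] [ 0.0002  0.     -0.0044]
```

Call:
servo_tool(series="0.093 0.0254 -0.0113 -0.003 0 0 -0.0044;0.093 0.0254 -0.0113 -0.003 0 0 -0.0044;0.093 0.0254 -0.0113 -0.003 0 0 -0.0044;0.093 0.0254 -0.0113 -0.003 0 0 -0.0044;0.093 0.0254 -0.0113 -0.003 0 0 -0.0044;0.093 0.0254 -0.0113 -0.003 0 0 -0.0044;0.093 0.0254 -0.0113 -0.003 0 0 -0.0044;0.093 0.0254 -0.0113 -0.003 0 0 -0.0044")

```text
t: 3.35
tcp_pos: [639.2, 75.2, 267.4]
orientation: [0.75, 0.662, 0.001, 0.001]
contact_force: [-0.4, 0.5, -1.0]
opening: 93.0
grasp_force: 0.0
```

Call:
servo_tool(series="0.06 0.0254 -0.0113 -0.003 0 0 -0.0044;0.06 0.0254 -0.0113 -0.003 0 0 -0.0044;0.06 0.0254 -0.0113 -0.003 0 0 -0.0044;0.06 0.0254 -0.0113 -0.003 0 0 -0.0044;0.06 0.0254 -0.0113 -0.003 0 0 -0.0044;0.06 0.0254 -0.0113 -0.003 0 0 -0.0044;0.06 0.0254 -0.0113 -0.003 0 0 -0.0044;0.06 0.0254 -0.0113 -0.003 0 0 -0.0044")

```text
t: 4.15
tcp_pos: [571.3, 287.1, 291.4]
orientation: [0.738, 0.675, 0.001, 0.0]
contact_force: [0.6, -0.0, -0.8]
opening: 60.0
grasp_force: 0.0
```

Call:
servo_tool(series="0.06 0 0 0 0 0 0;0.06 0 0 0 0 0 0;0.06 0 0 0 0 0 0;0.06 0 0 0 0 0 0;0.06 0 0 0 0 0 0;0.06 0 0 0 0 0 0;0.06 0 0 0 0 0 0;0.06 0 0 0 0 0 0")

```text
t: 4.95
tcp_pos: [571.3, 285.6, 289.4]
orientation: [0.738, 0.675, -0.0, -0.0]
contact_force: [0.5, 0.2, 0.4]
opening: 59.7
grasp_force: 0.0
```

Run:
```python
from h import *
o=robot.observe(); im=save("wrist","pics/w2.png"); np.savez("w2.npz",T=wristT(o))
print(o["t"],o["tcp_pos"],o["orientation"],R.from_quat(o["orientation"]).as_matrix().round(3)[:,1])
q=proj("wrist",[570.3,266.2,138]+np.array([[4,-38,70],[4,38,70],[-4,-38,70],[-4,38,70]])@Rz(-.09).T,wristT(o));print(q)
c=np.clip(im[:,:,::-1][60:340,160:420]*1.6,0,255).astype(np.uint8)
c=cv2.resize(c,None,fx=2,fy=2,interpolation=2);cv2.imwrite("pics/w2c.png",c)
```

```text
4.95 [571.26672692 285.64693491 289.35972497] [ 7.38061795e-01  6.74733121e-01 -4.26760861e-05 -2.30064686e-05] [ 0.996 -0.089 -0.   ]
[[291.31325936 271.0190566 ]
 [291.84878213 192.87055621]
 [282.84180901 271.01991791]
 [282.63352938 192.86898086]]
```

View pics/w2c.png

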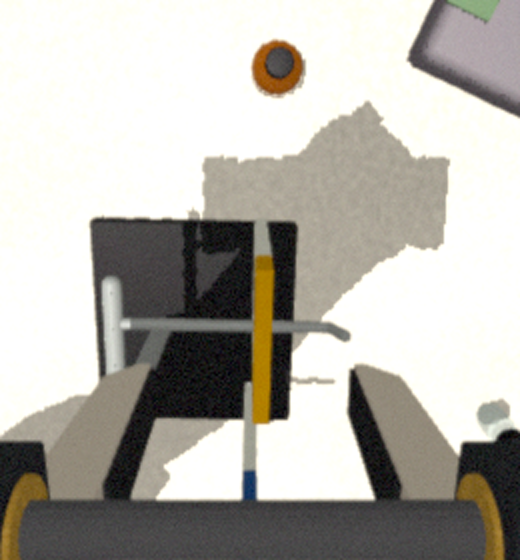

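The wrist crop shows the yellow header at X 255–272, Y 258–422, about 3–5 mm forward of the tool centre and turned about 0.01–0.02. I correct for that and descend on the header's +y half, beside the peg.

Call:
servo_tool(series="0.05 0 0.0035 0 0 0 0.012;0.05 0 0 0.02 0 0 0;0.05 0 0 0.025 0 0 0;0.05 0 0 0.025 0 0 0;0.05 0 0 0.025 0 0 0;0.05 0 0 0.02 0 0 0;0.05 0 0 0 0 0 0;0.05 0 0 0 0 0 0")

```text
t: 5.8
tcp_pos: [574.9, 285.7, 174.6]
orientation: [0.742, 0.67, -0.0, -0.0]
contact_force: [0.1, -0.3, 0.4]
opening: 49.6
grasp_force: 0.0
```

Call:
servo_tool(series="0.03 0 0 0 0 0 0;0.03 0 0 0 0 0 0;0.015 0 0 0 0 0 0;0.015 0 0 0 0 0 0;0.01 0 0 0 0 0 0;0.005 0 0 0 0 0 0;0.005 0 0 0 0 0 0;0.005 0 0 0 0 0 0")

```text
t: 6.6
tcp_pos: [574.8, 285.5, 174.5]
orientation: [0.742, 0.67, 0.0, 0.0]
contact_force: [0.1, -0.8, 1.5]
opening: 7.9
grasp_force: 30.0
```

Run:
```python
from h import *
o=robot.observe();print(o["t"],o["tcp_pos"],o["orientation"],o["contact_force"],o["moment"],o["opening"],o["grasp_force"])
im=save("wrist","pics/w3.png");s=save("scene","pics/s3.png")
a=cv2.resize(s[160:260,310:430],None,fx=4,fy=4,interpolation=2)[:,:,::-1]
b=im[60:340,160:420,::-1]
c=np.zeros((400,760,3),np.uint8);c[:400,:480]=a;c[:280,490:750]=b
cv2.imwrite("pics/c3.png",np.clip(c*1.5,0,255).astype(np.uint8))
```

```text
6.6 [574.76576596 285.4891062  174.51522408] [7.42019634e-01 6.70378145e-01 6.59536587e-05 3.51720568e-05] [ 0.05306223 -0.76391703  1.50819605] [-0.08633075 -0.068877    0.02448296] 7.906308495369568 29.99889861792326
```

View pics/c3.png

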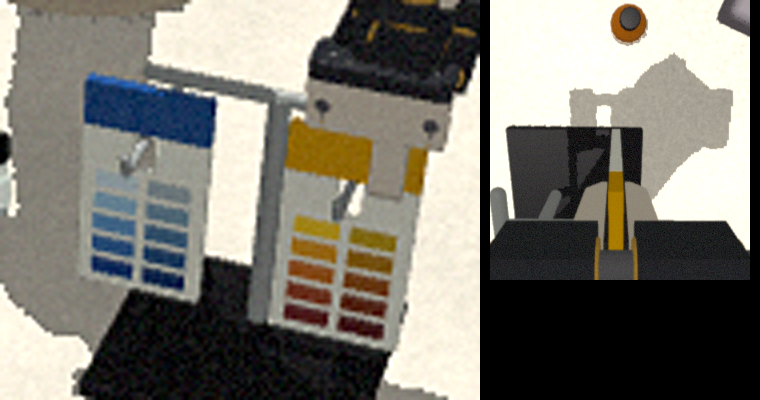

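Gripped: opening 7.9 mm, 30 N. The crop shows the finger on the header to the right of the peg. I raise it 16 mm and check.

Call:
servo_tool(series="0.005 0 0 -0.004 0 0 0;0.005 0 0 -0.004 0 0 0;0.005 0 0 -0.004 0 0 0;0.005 0 0 -0.004 0 0 0;0.005 0 0 0 0 0 0;0.005 0 0 0 0 0 0;0.005 0 0 0 0 0 0;0.005 0 0 0 0 0 0")

```text
t: 7.5
tcp_pos: [574.6, 285.4, 190.2]
orientation: [0.742, 0.67, -0.0, -0.0]
contact_force: [-0.1, -0.2, -1.3]
opening: 7.8
grasp_force: 30.0
```

Call:
servo_tool(series="0.005 0 0.006 0 0 0 0;0.005 0 0.006 0 0 0 0;0.005 0 0.006 0 0 0 0;0.005 0 0.006 0 0 0 0;0.005 0 0 0 0 0 0;0.005 0 0 0 0 0 0;0.005 0 0 0 0 0 0;0.005 0 0 0 0 0 0")

```text
t: 8.3
tcp_pos: [598.3, 283.2, 190.4]
orientation: [0.742, 0.67, -0.0, -0.0]
contact_force: [-0.3, 0.1, -1.1]
opening: 7.8
grasp_force: 30.0
```

Call:
servo_tool(series="0.005 0 0.006 0 0 0 0;0.005 0 0.006 0 0 0 0;0.005 0 0.006 0 0 0 0;0.005 0 0.006 0 0 0 0;0.005 0 0.006 0 0 0 0;0.005 0 0.006 0 0 0 0;0.005 0 0.006 0 0 0 0;0.005 0 0.006 0 0 0 0")

```text
t: 9.1
tcp_pos: [646.8, 278.1, 190.3]
orientation: [0.742, 0.67, -0.0, -0.0]
contact_force: [0.4, 0.0, -1.3]
opening: 7.9
grasp_force: 30.0
```

Call:
servo_tool(series="0.005 0 0.006 0 0 0 0;0.005 0 0.006 0 0 0 0;0.005 0 0.006 0 0 0 0;0.005 0 0.006 0 0 0 0;0.005 0 0 0 0 0 0;0.005 0 0 0 0 0 0;0.005 0 0 0 0 0 0;0.005 0 0 0 0 0 0")

```text
t: 9.9
tcp_pos: [669.9, 275.9, 190.4]
orientation: [0.742, 0.671, -0.0, -0.0]
contact_force: [-0.5, -0.1, -2.1]
opening: 8.0
grasp_force: 30.0
```

```bash
cat >> h.py <<'E'
EC=np.array([700.5,-170.5,40.]);EY=-.173
FOOT=np.array([-19.3,0,106.5])   # chart foot in tool coords
def tgt(x,y,z,tip,ec=None,ey=None):
    ec=EC if ec is None else ec; ey=EY if ey is None else ey
    F=ec+R.from_euler("zy",[ey,-.32]).as_matrix()@np.array([x,y,z])
    Rt=ori(ey,-.32+tip); return F-Rt@FOOT,Rt
def footin(o):
    A=R.from_euler("zy",[EY,-.32]).as_matrix()
    Rt=R.from_quat(o["orientation"]).as_matrix()
    return A.T@(o["tcp_pos"]+Rt@FOOT-EC), np.arctan2(*( (A.T@-Rt[:,2])[[0,2]]))
E
python3 - <<'E'
from h import *
o=robot.observe();R0=R.from_quat(o["orientation"]).as_matrix()
p,Rt=tgt(12,0,60,.16);print(p)
row(p,Rt,16,p0=o["tcp_pos"]+[0,0,80],R0=R0)
E
```

```text
[ 679.15924459 -153.55375529  206.34158035]
16 x: [-0.02657  0.00388  0.00399] [-0.0099  0.0014  0.0045]
```

Call:
servo_tool(series="0.005 0 0 -0.012 0 0 0;0.005 0 0 -0.012 0 0 0;0.005 0 0 -0.012 0 0 0;0.005 0 0 -0.012 0 0 0;0.005 0 0 -0.012 0 0 0;0.005 0 0 -0.012 0 0 0;0.005 0 0 -0.008 0 0 0;0.005 0 0 0 0 0 0")

```text
t: 10.7
tcp_pos: [670.7, 276.1, 272.0]
orientation: [0.742, 0.67, 0.001, 0.0]
contact_force: [0.5, 0.0, -1.2]
opening: 7.6
grasp_force: 30.0
```

Call:
servo_tool(series="0.005 -0.0266 0.0039 0.004 -0.0099 0.0014 0.0045;0.005 -0.0266 0.0039 0.004 -0.0099 0.0014 0.0045;0.005 -0.0266 0.0039 0.004 -0.0099 0.0014 0.0045;0.005 -0.0266 0.0039 0.004 -0.0099 0.0014 0.0045;0.005 -0.0266 0.0039 0.004 -0.0099 0.0014 0.0045;0.005 -0.0266 0.0039 0.004 -0.0099 0.0014 0.0045;0.005 -0.0266 0.0039 0.004 -0.0099 0.0014 0.0045;0.005 -0.0266 0.0039 0.004 -0.0099 0.0014 0.0045")

```text
t: 11.5
tcp_pos: [677.0, 59.6, 237.6]
orientation: [0.753, 0.656, 0.03, 0.025]
contact_force: [1.1, -0.3, -1.9]
opening: 7.6
grasp_force: 30.0
```

Call:
servo_tool(series="0.005 -0.0266 0.0039 0.004 -0.0099 0.0014 0.0045;0.005 -0.0266 0.0039 0.004 -0.0099 0.0014 0.0045;0.005 -0.0266 0.0039 0.004 -0.0099 0.0014 0.0045;0.005 -0.0266 0.0039 0.004 -0.0099 0.0014 0.0045;0.005 -0.0266 0.0039 0.004 -0.0099 0.0014 0.0045;0.005 -0.0266 0.0039 0.004 -0.0099 0.0014 0.0045;0.005 -0.0266 0.0039 0.004 -0.0099 0.0014 0.0045;0.005 -0.0266 0.0039 0.004 -0.0099 0.0014 0.0045")

```text
t: 12.3
tcp_pos: [679.2, -155.1, 205.4]
orientation: [0.763, 0.641, 0.061, 0.051]
contact_force: [-0.0, -0.4, -1.4]
opening: 8.0
grasp_force: 30.0
```

Call:
servo_tool(series="0.005 0 0 0 0 0 0;0.005 0 0 0 0 0 0;0.005 0 0 0 0 0 0;0.005 0 0 0 0 0 0;0.005 0 0 0 0 0 0;0.005 0 0 0 0 0 0;0.005 0 0 0 0 0 0;0.005 0 0 0 0 0 0")

```text
t: 13.1
tcp_pos: [679.5, -154.1, 206.1]
orientation: [0.763, 0.641, 0.061, 0.051]
contact_force: [0.5, 0.0, -1.4]
opening: 7.7
grasp_force: 30.0
```

Run:
```python
from h import *
o=robot.observe();print(o["t"],o["tcp_pos"],footin(o),o["contact_force"],o["opening"])
T=wristT(o);im=save("wrist","pics/w4.png");s=save("scene","pics/s4.png")
Rt=R.from_quat(o["orientation"]).as_matrix()
L=np.array([[x,y,z] for z in(-70,70) for x in(-4,4) for y in(-38,38)])
Tl=FOOT+np.c_[L[:,1],L[:,0],-(L[:,2]+70)]
P=o["tcp_pos"]+Tl@Rt.T
A=R.from_euler("zy",[EY,-.32]).as_matrix();Q=EC+np.array([[0,-55,90],[0,55,90],[15,-55,14],[15,55,14],[0,55,0]])@A.T
b=[]
for n,T_,i,(r0,r1,c0,c1),k in(("wrist",T,im,(110,320,190,370),2.2),("scene",None,s,(130,270,150,250),3.9)):
    p=proj(n,P,T_);q=proj(n,Q,T_);print(n,(p-[c0,r0]).round(1)*k,"\n",(q-[c0,r0]).round(1)*k)
    c=cv2.resize(i[r0:r1,c0:c1,::-1],None,fx=k,fy=k,interpolation=2);b.append(c)
c=np.zeros((600,800,3),np.uint8)
c[:b[0].shape[0],:b[0].shape[1]]=b[0];c[:b[1].shape[0],400:400+b[1].shape[1]]=b[1]
cv2.imwrite("pics/c4.png",np.clip(c*1.6,0,255).astype(np.uint8))
```

```text
13.1 [ 679.52013553 -154.06766529  206.10579368] (array([12.33126865, -0.41345333, 59.65622042]), np.float64(0.15777597255722559)) [ 0.53449165  0.03314092 -1.42974266] 7.659606198165699
wrist [[203.06 326.7 ]
 [202.4  167.42]
 [220.22 326.7 ]
 [220.88 167.42]
 [197.78 575.08]
 [195.8  306.46]
 [228.58 575.08]
 [231.44 306.46]] 
 [[173.14 390.94]
 [167.2  142.12]
 [229.68 313.28]
 [231.22 110.44]
 [205.7  105.38]]
scene [[137.28 382.59]
 [243.36 412.23]
 [129.09 388.05]
 [235.56 418.08]
 [125.58 166.53]
 [236.73 192.27]
 [117.39 170.82]
 [228.93 196.95]] 
 [[124.41 328.77]
 [278.07 365.43]
 [106.47 452.79]
 [258.57 493.74]
 [271.44 507.78]]
```

View pics/c4.png

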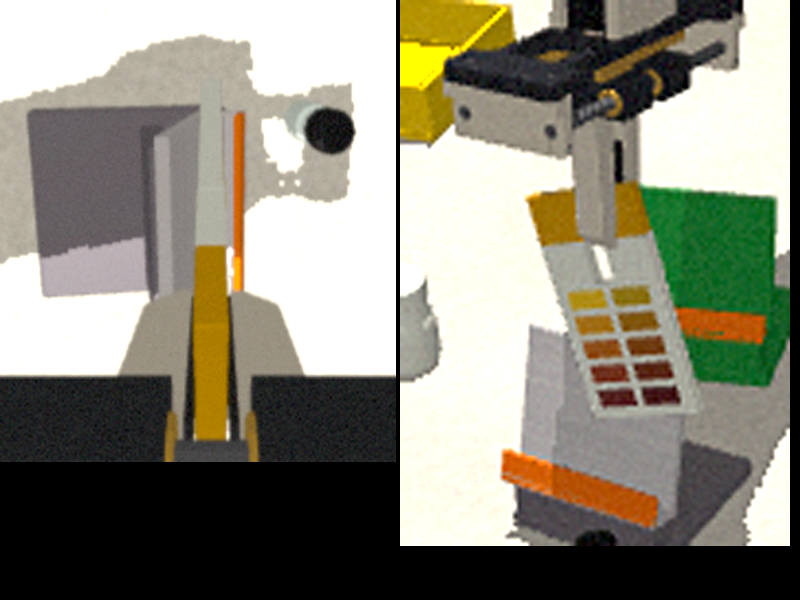

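The chart has swung in-plane in the grip about the closing axis: in the scene half its left edge runs from (528,197) to (597,418). I fit that angle and roll the tool to level the chart.

Run:
```python
from h import *
o=robot.observe();print(o["t"]);Rt=R.from_quat(o["orientation"]).as_matrix()
V=lambda X,Y:((X-400)/3.9+150,Y/3.9+130)
obs=[((4,-38,70),V(527,197)),((4,-38,-70),V(597,418)),((4,38,-70),V(699,411)),((4,-38,40),V(541,246))]
def f(p,full=False):
    # p: in-plane angle, grip point in chart coords (y, z), normal offset
    r=[]
    for l,px in obs:
        u=np.array([l[1]-p[1],l[0]+p[3],-(l[2]-p[2])]) # tool axes from grip
        P=o["tcp_pos"]+Rt@(np.array([0,0,-19])+R.from_rotvec([0,p[0],0]).apply(u)); r+=list(proj("scene",P)[0]-px)
    return np.array(r+[(p[1]-19.3)/3,(p[2]-55)/3,p[3]/3])
for g in(.3,-.3):
    s=least_squares(f,[g,19.3,55,0]);print(s.x,s.cost,f(s.x).round(1))
```

```text
13.2
[ 0.32521948 15.88376669 54.81008366 -3.18965799] 1.5778739684003336 [-0.8  0.2 -0.1  0.2  0.   0.  -0.3  0.1 -1.1 -0.1 -1.1]
[ 0.32521949 15.88376458 54.81008257 -3.18965436] 1.577873968399211 [-0.8  0.2 -0.1  0.2  0.   0.  -0.3  0.1 -1.1 -0.1 -1.1]
```

The swing of 0.325 rad is the natural hanging angle, because the grip is about 17 mm off-centre. The normal offset of -3 mm is the scene camera's bias, so the easel's x is about 701. I'll land the low corner in the pocket and let the ledge level the chart.

```bash
sed -i 's/EC=np.array(\[700.5,/EC=np.array([701.2,/; s/FOOT=np.array(\[-19.3/FOOT=np.array([-17.5/' h.py
python3 - <<'E'
from h import *
o=robot.observe();print(footin(o))
p,Rt=tgt(6,0,20,.16);row(p,Rt,7)
E
```

```text
(array([11.67902969,  1.14059471, 59.78975554]), np.float64(0.15778797243161646))
7 x: [0.00e+00 9.00e-05 5.74e-03] [-0.     -0.0001 -0.0001]
```

Call:
servo_tool(series="0.005 0 0 0.006 0 0 0;0.005 0 0 0.006 0 0 0;0.005 0 0 0.006 0 0 0;0.005 0 0 0.006 0 0 0;0.005 0 0 0.006 0 0 0;0.005 0 0 0.006 0 0 0;0.005 0 0 0.004 0 0 0;0.005 0 0 0 0 0 0")

```text
t: 14.0
tcp_pos: [686.4, -154.2, 166.2]
orientation: [0.763, 0.641, 0.062, 0.051]
contact_force: [1.3, -0.6, -2.5]
opening: 7.9
grasp_force: 30.0
```

Run:
```python
from h import *
o=robot.observe();print(o["t"],footin(o),o["contact_force"],o["opening"])
im=save("wrist","pics/w5.png");s=save("scene","pics/s5.png");t=save("top","pics/t5.png")
b=[cv2.resize(i[r0:r1,c0:c1,::-1],None,fx=k,fy=k,interpolation=2) for i,(r0,r1,c0,c1),k in((im,(110,320,190,370),2.2),(s,(160,280,150,250),3.9))]
c=np.zeros((600,800,3),np.uint8)
c[:b[0].shape[0],:b[0].shape[1]]=b[0];c[:b[1].shape[0],400:400+b[1].shape[1]]=b[1]
cv2.imwrite("pics/c5.png",np.clip(c*1.6,0,255).astype(np.uint8))
```

```text
14.0 (array([ 5.86749077,  0.15595681, 19.73941642]), np.float64(0.15710683745338383)) [ 1.2821743  -0.64625187 -2.53138346] 7.933161467117466
```

View pics/c5.png

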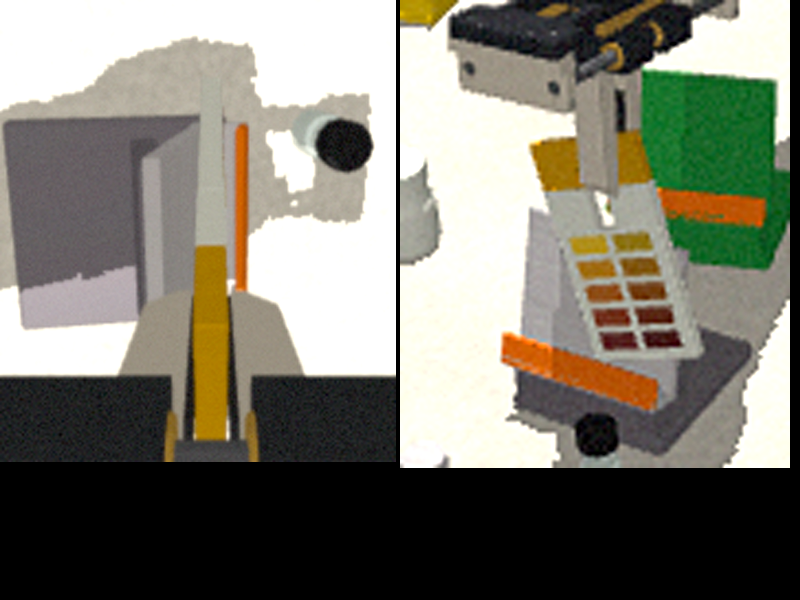

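The chart's low corner is at about (600,360), at the lip's upper edge and behind it. In the wrist half the foot lies between the rest and the lip with a clear gap. I continue down.

Call:
servo_tool(series="0.005 0 0 0.002 0 0 0;0.005 0 0 0.002 0 0 0;0.005 0 0 0.002 0 0 0;0.005 0 0 0.002 0 0 0;0.005 0 0 0.001 0 0 0;0.005 0 0 0 0 0 0;0.005 0 0 0 0 0 0;0.005 0 0 0 0 0 0")

```text
t: 14.95
tcp_pos: [687.9, -154.2, 158.0]
orientation: [0.763, 0.641, 0.062, 0.052]
contact_force: [5.5, -1.1, 1.1]
opening: 7.8
grasp_force: 30.1
```

Call:
servo_tool(series="0.005 0 0 0.001 0 0 0;0.005 0 0 0.001 0 0 0;0.005 0 0 0.001 0 0 0;0.005 0 0 0.001 0 0 0;0.005 0 0 0 0 0 0;0.005 0 0 0 0 0 0;0.005 0 0 0 0 0 0;0.005 0 0 0 0 0 0")

```text
t: 15.75
tcp_pos: [689.0, -154.2, 156.1]
orientation: [0.763, 0.641, 0.062, 0.053]
contact_force: [0.2, 0.4, 16.8]
opening: 8.0
grasp_force: 30.0
```

Run:
```python
from h import *
o=robot.observe();print(o["t"],footin(o),o["contact_force"],o["moment"],o["opening"])
```

```text
15.75 (array([5.43929195, 0.01114834, 9.29296426]), np.float64(0.1545144099539667)) [ 0.24256882  0.35988677 16.80449163] [-0.24634825 -0.95013543  0.02710871] 7.980596856011463
```

Call:
servo_tool(series="0.005 0 0 -0.003 0 0 0;0.005 0 0 0 0 0 0;0.005 0.0047 0 0.0005 0 -0.04 0;0.005 0.0047 0 0.0005 0 -0.04 0;0.005 0.0047 0 0.0005 0 -0.04 0;0.005 0.0047 0 0.0005 0 -0.04 0;0.005 0 0 0 0 0 0;0.005 0 0 0 0 0 0")

```text
t: 16.55
tcp_pos: [691.7, -135.3, 154.3]
orientation: [0.765, 0.636, 0.0, 0.103]
contact_force: [4.4, -0.3, 3.0]
opening: 7.8
grasp_force: 30.0
```

```bash
cat > ip.py <<'E'
from h import *
def patches(s,off=None):
    hsv=cv2.cvtColor(s[190:270,185:235],cv2.COLOR_RGB2HSV)
    m=((hsv[:,:,1]>110)&(hsv[:,:,2]>25)).astype(np.uint8)
    n,_,st,ce=cv2.connectedComponentsWithStats(m,connectivity=4)
    return [(round(c[0]+185,1),round(c[1]+190,1),int(a[4]),s[int(c[1])+190,int(c[0])+185].tolist()) for c,a in zip(ce,st) if 8<a[4]<400]
if __name__=="__main__":
    o=robot.observe();print(o["t"],o["tcp_pos"],R.from_quat(o["orientation"]).as_matrix().round(3).tolist(),o["contact_force"],o["opening"])
    s=save("scene","pics/s6.png")
    for f in("pics/s4.png","pics/s6.png"):
        print(*patches(cv2.imread(f)[:,:,::-1]),sep="\n");print()
E
python3 ip.py
```

```text
16.55 [ 691.66634502 -135.32205612  154.2506568 ] [[0.192, 0.973, 0.131], [0.973, -0.171, -0.157], [-0.131, 0.157, -0.979]] [ 4.37004074 -0.26327011  2.98693096] 7.822448412254888
(np.float64(190.3), np.float64(190.9), 27, [97, 69, 0])
(np.float64(208.7), np.float64(205.5), 41, [88, 74, 17])
(np.float64(197.4), np.float64(206.5), 41, [105, 84, 3])
(np.float64(210.4), np.float64(211.9), 42, [78, 54, 0])
(np.float64(199.2), np.float64(212.9), 44, [98, 69, 10])
(np.float64(212.8), np.float64(218.3), 40, [70, 38, 9])
(np.float64(201.5), np.float64(219.0), 40, [89, 50, 20])
(np.float64(214.6), np.float64(224.5), 35, [55, 16, 9])
(np.float64(203.4), np.float64(225.5), 35, [69, 29, 16])
(np.float64(216.4), np.float64(231.1), 29, [42, 16, 16])
(np.float64(205.4), np.float64(231.5), 35, [56, 26, 19])
(np.float64(200.0), np.float64(256.1), 256, [117, 51, 11])

(np.float64(198.0), np.float64(206.3), 160, [98, 71, 0])
(np.float64(208.0), np.float64(217.7), 9, [8, 62, 21])
(np.float64(203.0), np.float64(227.8), 43, [115, 97, 22])
(np.float64(214.5), np.float64(229.1), 43, [86, 71, 15])
(np.float64(204.0), np.float64(234.0), 41, [105, 74, 21])
(np.float64(215.4), np.float64(235.3), 40, [81, 57, 3])
(np.float64(205.0), np.float64(240.1), 37, [94, 52, 17])
(np.float64(216.6), np.float64(241.5), 41, [71, 37, 12])
(np.float64(206.1), np.float64(246.2), 35, [76, 37, 26])
(np.float64(217.6), np.float64(247.8), 36, [56, 24, 10])
(np.float64(200.8), np.float64(255.7), 287, [129, 55, 0])
(np.float64(218.5), np.float64(253.8), 31, [41, 7, 14])
```

```bash
cat > fit.py <<'E'
from ip import *
import sys
def layout():
    s=cv2.imread("pics/scene0.png")[:,:,::-1]
    hsv=cv2.cvtColor(s[205:250,375:415],cv2.COLOR_RGB2HSV)
    n,_,st,ce=cv2.connectedComponentsWithStats(((hsv[:,:,1]>110)&(hsv[:,:,2]>25)).astype(np.uint8),connectivity=4)
    c=np.array([[c[0]+375,c[1]+205] for c,a in zip(ce,st) if 12<a[4]<100])
    c=c[np.argsort(c[:,1]+ -.2*c[:,0])]
    g=np.array([[4,sy*1.,k] for k in range(5) for sy in(-1,1)])
    c=np.array([sorted(c[2*k:2*k+2].tolist())[j] for k in range(5) for j in(0,1)])
    def f(p):
        L=np.c_[g[:,0],g[:,1]*p[0],p[1]-p[2]*g[:,2]]
        return (proj("scene",[p[3],p[4],138.]+L@Rz(-.095).T)-c).ravel()
    s=least_squares(f,[14,10,14,570,266]);
    return s.x,s.cost
def fit(s,o,keep,guess=None):
    (py,z0,dz,*_),c0=layout()
    pt=[p for p in patches(s)]
    tn=R.from_quat(o["orientation"]).as_matrix()[:,1]  # chart normal = tool y
    A=R.from_euler("zy",[EY,-.32]).as_matrix()
    xs=np.array([[p[0],p[1]] for p in pt])
    ey=np.cross([0,0,1.],tn);ey/=np.linalg.norm(ey);ez=np.cross(tn,ey)
    L=np.array([[4,sy*py,z0-dz*k] for k in range(5) for sy in(-1,1)])
    def model(p):
        Y=np.cos(p[3])*ey-np.sin(p[3])*ez;Z=np.sin(p[3])*ey+np.cos(p[3])*ez
        return p[:3],Y,Z
    def f(p):
        C,Y,Z=model(p);q=proj("scene",C+np.c_[L[:,0]]*tn+L[:,1:2]*Y+L[:,2:]*Z)
        d=np.linalg.norm(q[:,None]-xs[None],axis=2);j=d.argmin(1)
        r=(q-xs[j]);r[d.min(1)>6]=0
        # keep plane consistent with tool: tool y offset = -3 (camera bias)
        return np.r_[r.ravel(),((C-o["tcp_pos"])@tn+3)*3]
    best=None
    for a in(-.35,-.2,-.1,0,.1):
      for dx in(-25,-10,0,15):
        C0=o["tcp_pos"]+R.from_quat(o["orientation"]).apply([dx,0,36])
        r=least_squares(f,np.r_[C0,a],loss="soft_l1")
        n=(np.abs(f(r.x)[:-1].reshape(-1,2)).sum(1)>0).sum()
        if best is None or (n,-r.cost)>best[0]: best=((n,-r.cost),r.x)
    C,Y,Z=model(best[1]);C=C+3*tn
    print("match",best[0],"inplane",best[1][3].round(3))
    for n,v in(("foot",-70),("top",70)): print(n,(A.T@(C+v*Z-EC)).round(1))
    print("corners z",[(A.T@(C-70*Z+k*Y-EC)).round(1).tolist() for k in(-38,38)])
if __name__=="__main__":
    o=robot.observe();s=save("scene",sys.argv[1])
    print(o["t"],o["tcp_pos"],o["contact_force"],o["opening"],layout())
    fit(s,o,None)
E
python3 fit.py pics/s7.png
```

```text
16.6 [ 691.63600445 -135.53905195  154.26983941] [ 5.891807   -1.31518171  2.56246071] 7.973291920574941 (array([   8.65274425,  330.98323902,    9.75702017, 1035.07860687,
        287.06567747]), np.float64(91.67038261071542))
match (np.int64(0), np.float64(-7.598366380534571e-13)) inplane -0.35
foot [ 5.1 28.1 15. ]
top [ 26.  -12.5 147.3]
corners z [[3.4, -8.2, 4.1], [6.9, 64.5, 25.9]]
```

```bash
python3 - <<'E'
import re
t=open("fit.py").read()
a=t.index("    s=cv2.imread(\"pics/scene0");b=t.index("def fit(")
t=t[:a]+'''    # rows of patches in crop0 (4x of scene0 from 320,170): left/right centre, top and bottom rows
    px={(0,-1):(275,188),(0,1):(332,198),(4,-1):(265,276),(4,1):(320,288)}
    def f(p):
        return np.ravel([proj("scene",[570.3,266.2,138.8]+Rz(-.09)@[4,s*p[0],p[1]-p[2]*k])[0]-(320+X/4,170+Y/4) for (k,s),(X,Y) in px.items()])
    s=least_squares(f,[16,10,15]);return s.x,s.cost
'''+t[b:]
open("fit.py","w").write(t)
E
python3 fit.py pics/s8.png
```

```text
16.65 [ 691.60580888 -135.56505226  154.26458968] [ 4.92267432 -1.87707731  1.55636083] 7.865454320575002 (array([16.16566429,  4.92800857, 15.81601881]), np.float64(0.09442863155761336))
match (np.int64(10), np.float64(-5.450344879583929)) inplane -0.158
foot [ 3.6 40.3  5.5]
top [ 25.4  25.9 143.1]
corners z [[3.0, 2.5, 1.7], [4.3, 78.1, 9.4]]
```

```bash
cat >> fit.py <<'E'
def move(o,f0,f1,da,N,dtip=0):
    # foot f0->f1 in easel frame, turn da about easel x, dtip about easel y, about the foot
    A=R.from_euler("zy",[EY,-.32]).as_matrix();Q=A@R.from_euler("xy",[da,dtip]).as_matrix()@A.T
    F0=EC+A@np.array(f0,float);F1=EC+A@np.array(f1,float)
    row(F1+Q@(o["tcp_pos"]-F0),Q@R.from_quat(o["orientation"]).as_matrix(),N)
E
python3 - <<'E'
from fit import *
o=robot.observe()
# lift 3 first then slide
move(o,[3.6,40.3,5.5],[6,40.3,9],0,2)
move(o,[3.6,40.3,5.5],[6,20,8],-.05,8)
move(o,[3.6,40.3,5.5],[6,0,8],-.1,8)
E
```

```text
2 x: [-0.00035  0.00091 -0.00188] [0. 0. 0.]
8 x: [-1.91e-03  2.60e-04  5.00e-05] [ 0.0002 -0.0062  0.001 ]
8 x: [-0.00369  0.00029  0.00055] [ 0.0003 -0.0123  0.0019]
```

Call:
servo_tool(series="0.005 0 0.001 -0.002 0 0 0;0.005 0 0.001 -0.002 0 0 0;0.005 -0.0037 0 0.0005 0 -0.0123 0.0019;0.005 -0.0037 0 0.0005 0 -0.0123 0.0019;0.005 -0.0037 0 0.0005 0 -0.0123 0.0019;0.005 -0.0037 0 0.0005 0 -0.0123 0.0019;0.005 -0.0037 0 0.0005 0 -0.0123 0.0019;0.005 0 0 0 0 0 0")

```text
t: 17.5
tcp_pos: [688.6, -154.5, 158.5]
orientation: [0.768, 0.628, -0.024, 0.122]
contact_force: [2.8, -1.1, -0.1]
opening: 7.8
grasp_force: 30.0
```

```bash
python3 fit.py pics/s9.png
```

```text
17.5 [ 688.59215239 -154.54418685  158.54780834] [ 2.78878641 -1.10725642 -0.12435144] 7.830723006029369 (array([16.16566429,  4.92800857, 15.81601881]), np.float64(0.09442863155761336))
match (np.int64(10), np.float64(-0.1362089756213325)) inplane -0.113
foot [ 5.4 15.5 10.7]
top [ 27.1   7.6 148.7]
corners z [[4.6, -22.4, 8.6], [6.2, 53.5, 12.7]]
```

Run:
```python
from fit import *
o=robot.observe()
move(o,[5.4,15.5,10.7],[6.2,-1,4],-.055,6)
```

```text
6 x: [-0.0014   0.00034  0.00159] [ 0.0002 -0.0091  0.0014]
```

Call:
servo_tool(series="0.005 -0.0014 0.0003 0.0016 0 -0.009 0.0014;0.005 -0.0014 0.0003 0.0016 0 -0.009 0.0014;0.005 -0.0014 0.0003 0.0016 0 -0.009 0.0014;0.005 -0.0014 0.0003 0.0016 0 -0.009 0.0014;0.005 -0.0014 0.0003 0.0016 0 -0.009 0.0014;0.005 -0.0014 0.0003 0.0016 0 -0.009 0.0014;0.005 0 0 0 0 0 0;0.005 0 0 0 0 0 0")

```text
t: 18.35
tcp_pos: [689.9, -164.6, 151.3]
orientation: [0.77, 0.621, -0.044, 0.139]
contact_force: [-0.3, 0.1, -1.6]
opening: 7.8
grasp_force: 30.0
```

```bash
python3 fit.py pics/s10.png
```

```text
18.35 [ 689.85973536 -164.59497539  151.32752812] [-0.34117691  0.12624102 -1.55466928] 7.825034713368613 (array([16.16566429,  4.92800857, 15.81601881]), np.float64(0.09442863155761336))
match (np.int64(10), np.float64(-10.231668780898852)) inplane -0.037
foot [ 6.2 -1.9  3.7]
top [ 27.8   1.1 142. ]
corners z [[5.6, -39.9, 4.6], [6.9, 36.1, 2.7]]
```

Call:
servo_tool(series="0.005 0 0 0.001 0 0 0;0.005 0 0 0.001 0 0 0;0.005 0 0 0.001 0 0 0;0.005 0 0 0 0 0 0;0.005 0 0 0 0 0 0;0.005 0 0 0 0 0 0;0.005 0 0 0 0 0 0;0.005 0 0 0 0 0 0")

```text
t: 19.2
tcp_pos: [690.6, -164.6, 150.5]
orientation: [0.77, 0.621, -0.043, 0.139]
contact_force: [-5.8, 4.3, 13.3]
opening: 7.4
grasp_force: 30.0
```

The contact force points along the ledge normal, so the foot is on the ledge while tipped about 0.16. Now I ease off 1 mm and lay the chart back, pivoting on the foot.

Run:
```python
from fit import *
o=robot.observe()
s=save("scene","pics/s11.png");fit(s,o,None)
move(o,[6,-2,0],[5,-1,1],0,1)
move(o,[6,-2,0],[4.5,-1,.5],0,7,-.10)
```

```text
match (np.int64(10), np.float64(-9.716244857409395)) inplane -0.03
foot [ 6.9 -1.8  2.8]
top [ 28.2   2.2 141.1]
corners z [[6.3, -39.8, 4.0], [7.5, 36.2, 1.6]]
1 x: [ 0.00062 -0.00114 -0.00108] [-0.     -0.      0.0001]
7 x: [ 8.00e-05 -1.79e-03 -8.00e-05] [-0.0136  0.0003  0.0043]
```

Call:
servo_tool(series="0.005 0 0 -0.002 0 0 0;0.005 0 -0.0018 0 -0.0136 0 0.0043;0.005 0 -0.0018 0 -0.0136 0 0.0043;0.005 0 -0.0018 0 -0.0136 0 0.0043;0.005 0 -0.0018 0 -0.0136 0 0.0043;0.005 0 -0.0018 0 -0.0136 0 0.0043;0.005 0 -0.0018 0 -0.0136 0 0.0043;0.005 0 -0.0018 0 -0.0136 0 0.0043")

```text
t: 20.05
tcp_pos: [678.7, -162.5, 148.3]
orientation: [0.772, 0.611, -0.011, 0.177]
contact_force: [3.0, -0.9, 0.0]
opening: 8.1
grasp_force: 30.0
```

Run:
```python
from fit import *
o=robot.observe();print(o["t"],o["contact_force"],o["tcp_pos"])
s=save("scene","pics/s12.png");fit(s,o,None)
move(o,[5,-1,0],[4,-1,0],0,6,-.06)
```

```text
20.05 [ 3.00155694e+00 -9.03204760e-01  4.51488016e-04] [ 678.65867022 -162.48432161  148.3113972 ]
match (np.int64(9), np.float64(-5.473360195465381)) inplane -0.04
foot [ 5.4 -2.1  3.2]
top [ 12.6   0.9 143. ]
corners z [[4.7, -40.1, 4.0], [6.1, 35.9, 2.3]]
6 x: [-5.00e-05 -1.18e-03  2.00e-05] [-0.0095  0.0002  0.003 ]
```

Call:
servo_tool(series="0.005 0 -0.0012 0 -0.0095 0 0.003;0.005 0 -0.0012 0 -0.0095 0 0.003;0.005 0 -0.0012 0 -0.0095 0 0.003;0.005 0 -0.0012 0 -0.0095 0 0.003;0.005 0 -0.0008 0 -0.006 0 0.002;0.005 0 0 0 0 0 0;0.005 0 0 0 0 0 0;0.005 0 0 0 0 0 0")

```text
t: 20.9
tcp_pos: [673.5, -161.2, 146.8]
orientation: [0.772, 0.606, 0.004, 0.193]
contact_force: [4.2, -0.6, 2.5]
opening: 8.0
grasp_force: 30.1
```

```bash
python3 fit.py pics/s13.png
```

```text
20.9 [ 673.50767674 -161.22756189  146.8297444 ] [ 4.1888972  -0.61503415  2.45812376] 7.9510297474768405 (array([16.16566429,  4.92800857, 15.81601881]), np.float64(0.09442863155761336))
match (np.int64(10), np.float64(-21.180990042985428)) inplane 0.083
foot [ 4.7 -7.3 11.5]
top [  5.9  13.  150. ]
corners z [[3.9, -44.9, 17.0], [5.4, 30.2, 6.0]]
```

Call:
servo_tool(series="0.01 0 0 0 0 0 0;0.013 0 0 0 0 0 0;0.016 0 0 0 0 0 0;0.02 0 0 0 0 0 0;0.03 0 0 0 0 0 0;0.04 0 0 0 0 0 0;0.04 0 0 0 0 0 0;0.04 0 0 0 0 0 0")

```text
t: 21.75
tcp_pos: [672.9, -161.4, 146.5]
orientation: [0.772, 0.605, 0.003, 0.193]
contact_force: [0.3, 0.1, -1.2]
opening: 39.5
grasp_force: 0.0
```

Run:
```python
from fit import *
o=robot.observe();print(o["t"],o["contact_force"],o["opening"])
s=save("scene","pics/s14.png");w=save("wrist","pics/w14.png");fit(s,o,None);print(*patches(s),sep="\n")
b=[cv2.resize(i[r0:r1,c0:c1,::-1],None,fx=k,fy=k,interpolation=2) for i,(r0,r1,c0,c1),k in((w,(60,330,190,370),2.2),(s,(160,280,150,250),3.9))]
c=np.zeros((600,800,3),np.uint8)
c[:b[0].shape[0],:b[0].shape[1]]=b[0];c[:b[1].shape[0],400:400+b[1].shape[1]]=b[1]
cv2.imwrite("pics/c14.png",np.clip(c*1.6,0,255).astype(np.uint8))
```

```text
21.75 [ 0.31605342  0.14040083 -1.15293192] 39.48069462480823
match (np.int64(10), np.float64(-10.476052244890765)) inplane 0.018
foot [ 3.9 -2.2  1.3]
top [  5.2   9.2 140.8]
corners z [[3.1, -40.1, 4.4], [4.6, 35.7, -1.8]]
(np.float64(192.2), np.float64(201.3), 82, [114, 82, 0])
(np.float64(195.0), np.float64(224.0), 42, [129, 108, 27])
(np.float64(206.8), np.float64(227.5), 44, [88, 71, 1])
(np.float64(194.5), np.float64(230.2), 45, [117, 78, 7])
(np.float64(206.0), np.float64(233.8), 41, [83, 57, 12])
(np.float64(193.9), np.float64(236.4), 41, [103, 56, 14])
(np.float64(205.5), np.float64(240.0), 46, [73, 42, 18])
(np.float64(193.6), np.float64(242.7), 38, [86, 41, 20])
(np.float64(205.0), np.float64(246.4), 38, [57, 21, 15])
(np.float64(199.8), np.float64(255.1), 305, [112, 51, 0])
```

View pics/c14.png

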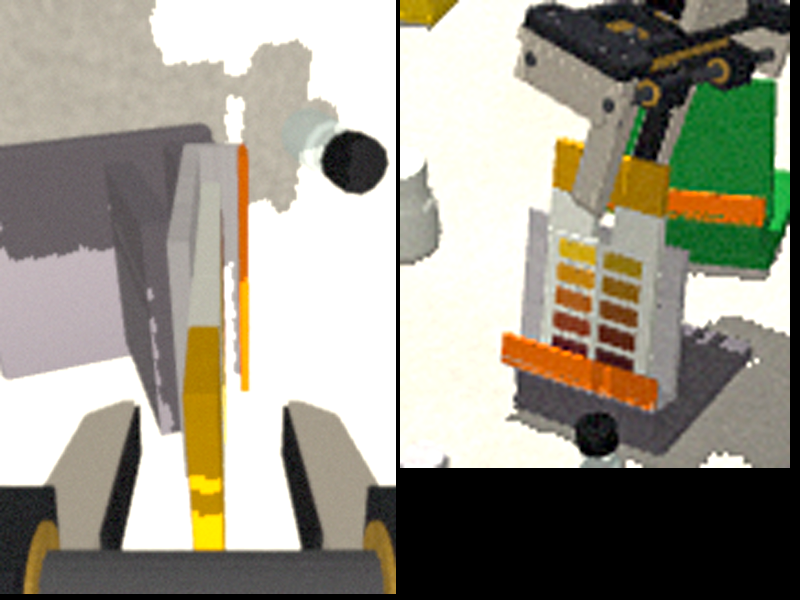

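Seated: foot behind the orange lip, flat on the rest, near the middle, and the fingers are clear on both sides. I withdraw along the tool axis.

Call:
servo_tool(series="0.04 0 0 -0.005 0 0 0;0.04 0 0 -0.01 0 0 0;0.04 0 0 -0.015 0 0 0;0.04 0 0 -0.02 0 0 0;0.04 0 0 -0.02 0 0 0;0.04 0 0 -0.02 0 0 0;0.04 0 0 -0.02 0 0 0;0.04 0 0 0 0 0 0")

```text
t: 22.65
tcp_pos: [647.4, -127.9, 252.2]
orientation: [0.772, 0.605, 0.005, 0.194]
contact_force: [0.4, -0.2, 0.8]
opening: 39.9
grasp_force: 0.0
```

Run:
```python
from fit import *
o=robot.observe();print(o["t"],o["tcp_pos"],o["contact_force"])
s=save("scene","pics/s15.png")
import ip,fit as F
full=ip.patches(s);good=[p for p in full if 20<p[2]<60];F.patches=lambda s:good
print(*good,sep="\n")
o2=dict(o);Rt,=[ori(EY,-.32)]
p,_=tgt(4,0,0,0);o2["tcp_pos"]=p;o2["orientation"]=R.from_matrix(Rt).as_quat()
F.fit(s,o2,None)
# expected pixels if seated perfectly (with the camera bias of -3 mm along x)
A=R.from_euler("zy",[EY,-.32]).as_matrix();py,z0,dz=layout()[0]
print(proj("scene",EC+np.array([[4+4-3,k*py,70+z0-dz*i] for i in range(4) for k in(-1,1)])@A.T).round(1))
```

```text
22.65 [ 647.37318617 -127.89645759  252.21220055] [ 0.3743477  -0.20666579  0.80410761]
(np.float64(195.0), np.float64(224.0), 43, [129, 107, 20])
(np.float64(206.8), np.float64(227.5), 44, [101, 79, 10])
(np.float64(194.6), np.float64(230.3), 45, [117, 79, 10])
(np.float64(206.0), np.float64(233.8), 41, [94, 64, 16])
(np.float64(193.9), np.float64(236.4), 41, [105, 60, 19])
(np.float64(205.5), np.float64(240.0), 46, [81, 46, 10])
(np.float64(193.6), np.float64(242.7), 38, [85, 39, 27])
(np.float64(204.9), np.float64(246.3), 38, [67, 32, 17])
match (np.int64(9), np.float64(-5.345282854374063)) inplane 0.004
foot [ 4.  -1.1  1.4]
top [  4.    7.4 141.2]
corners z [[4.0, -39.1, 3.7], [4.0, 36.8, -0.9]]
[[193.9 224.4]
 [205.5 227.2]
 [193.7 230.8]
 [205.3 233.6]
 [193.5 237.1]
 [205.  240. ]
 [193.3 243.4]
 [204.8 246.4]]
```

Chart rows run parallel to the lip in the picture (slope 0.303 against 0.297). The chart did not move on withdrawal, and the arm is clear. Handing in.

```bash
python3 -c "
from station import robot
print(robot.sign_off())"
```

```text
the job is handed in; nothing more can be done
None
```

The yellow-headed chart is on the grey easel, foot behind the orange lip, flat on the rest near the middle with patches outward. I let go, backed the arm clear and handed the job in at about 23 s; no verdict was returned. The chart swung about 0.3 rad in the grip on the way and I levelled it in the pocket before laying it back.

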